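# Weigh the red-capped soil core

### The arm

A 7-joint arm with a two-finger parallel gripper is mounted at the origin on the work surface. World frame = base frame: x ahead of the robot, y to its left, z up, the work surface at z = 0. Lengths are in m, angles in rad, forces in N, time in s.
With the tool pointing down it reaches from about 0.4 to 0.85 m from the base axis. Payload 6.9 kg.
Tool frame: the origin (TCP) lies at the centre of the arm's flange, where the gripper is bolted on; the fingertips stand ctrl.nose_length ahead of it and the grasp point (between the pads) lies 155 mm ahead of it (ctrl.nose_length is the distance from the TCP to the fingertips, in m); z points along the fingers, y is the line along which they close (so a half turn about z gives the same grasp; the last joint's range is limited). The gripper opens to 85 mm and grips with 20 to 120 N. Pads are 22 mm wide; open, the fingers measure 114 mm over their backs; the gripper's body (76 mm by 85 mm) begins 54 mm behind the grasp point. The pads swing forward as they close: fully open they stand 13 mm farther back than shut.
Start: joints at [-1.21, 0.507, -0.238, 1.5, 0.126, 1.149, -0.155], TCP at [0.158, 0.605, 0.405] pointing down, gripper open.
Joint ranges: [-3.08, 3.08], [-0.24, 2.05], [-1.43, 1.35], [0, 2.5], [-1.52, 4.66], [0.17, 1.96], [-2.89, 2.89]. Speed limits (rad/s): [2.39, 2.39, 3.14, 3.14, 3.14, 3.14, 3.14].

### API

Orientations are given as a 3x3 rotation matrix whose columns are the frame's x, y, z axes.
In Python, from cell import ctrl gives the robot as it stands.
- The arm moves only by the shell command python3 -m inch 'ROWS' [FORCE]. ROWS is JSON, a list of rows, each a list of 3 entries, a list of its own where there are three numbers: the shift along the tool's x, y, z in cm, then the turn, a rotation vector about the tool's x, y, z in degrees, then the gripper command: -1 is shut, 1 is fully open, values between are in proportion. In form: [[[x, y, z], [wx, wy, wz], claw], ...]. A call has 1 to 10 rows; each row is the pose to reach, as a shift and turn from the pose commanded when the call began, along the tool's axes at that moment; what a row does not reach only later rows make up. A row lasts 1/8 s, in which the tool goes at most 62.5 mm and 10.7 degrees, less where a joint would pass 70% of its speed; a pose out of reach is approached as far as the arm can. A call with a gripper value outside its range is refused whole. The fingers move at their own pace and stop on an object; FORCE is the grip in N (left out, the last holds). Time passes only in rows, so rows that repeat a pose let the fingers close. It gives the time, the measured TCP pose, the force, the opening and the grip force at its end, in the units of the state.
- ctrl.get_state(): the state, without advancing time (a new reading comes with each control period).
- ctrl.capture(name): name is "scene" or "top" or "wrist"; returns the picture (480x640x3 uint8, red, green, blue); there is no depth.
- ctrl.get_calibration(name): a dict with "fov_y" (degrees; the focal length in pixels is half the picture's height over the tangent of half this angle, whatever the lens; pixels are square), "cx", "cy" (the principal point, pixels), "position" and "rotation" of the camera in the world. Camera axes: x right, y down, z forward; pixel columns grow to the right and rows downward; lengths in m; the calibration is good to about 2 mm. A picture is of the moment at which its call begins: read the wrist's pose just before it. get_calibration takes no time and is no camera call; for the wrist camera it gives the pose at the moment of the call.
- ctrl.job_done(): hands the job in; it is judged then, once.
The state is a dict: "time_s": time; "joint_positions": joint angles; "qvel": joint speeds; "joint_efforts": joint torques, N m; "tool_pos": TCP position; "tcp_rot": TCP orientation; "contact_force": force on the tool from outside, world axes, zero at the start; "ft_torque": the same for the moment, N m; "gripper_width": opening from 0.0 (shut) to 1.0 (fully open); "finger_force": force on a finger pad.
Only numpy, scipy, OpenCV 4.12 (cv2) and the standard library are available. Lean on these libraries where they do the work, as an engineer would, in place of code of your own. Each camera call takes 0.05 s, during which the arm holds its last target. There are 200 camera calls.

### The job

Pick the soil core with the red caps out of the rack and lay it in the cradle on the bench balance, lengthwise and centred, so that it rests in both V supports. Lower it all the way down in the gripper before letting go, and leave the other two cores lying where they are in the rack.

Things in the scene. Friction and masses are not known exactly. Their poses are not given: they have to be found in the camera images.
- core_red: Soil core: rigid clear tube of brown soil with red end caps, 190 mm long, 32 mm in diameter (caps 18 mm long, 35 mm across), about 0.25 kg. Origin: middle of the tube on its axis; x along the tube (ends alike; may be rolled about x). Lies level in one of three parallel slots, 100 mm apart, of a grey and white rack, its axis 50 mm above the bench; the rack's base is 10 mm high.
- core_blue: Bystander core, as the red one but with blue caps, in another slot. In each slot a core rests on two shallow white V supports, 12 mm thick, 45 mm either side of the slot's middle (cores lie up to 12 mm off it), so its middle is free for the fingers. V flanks slope 35 degrees, lips 8 mm below the core's axis: a sideways push rolls the core out.
- core_yellow: Bystander core, as the red one but with yellow caps, in another slot of the same rack, parallel to it. Same size, origin and axes.
- balance: Grey bench balance, fixed, 260 x 190 mm, case 55 mm high; on its steel pan (top at 67 mm, does not move) an aluminium cradle of two V supports just like a rack slot. Origin: on the bench straight below the cradle's centre; z up; x is the way the core is to lie (either way round), display on the -x side. A seated core's axis is level, over the origin, 110 mm above it.

How it is judged:
On the way, in this order (a step that is already met when the one before it is completed fails the run):
1. the red core is held in the fingers, lifted at least 25 mm out of the rack (height (world z) of core_red above 0.075 m and contact force between core_red and the fingers above 0.5 N), for 0.1 s.
2. the red core, still held in the fingers, has been lowered to within 15 mm of its resting height in the balance cradle, lengthwise within 20 mm and sideways within 15 mm of the centre (x of core_red in the frame of balance between -0.02 and 0.02 m and y of core_red in the frame of balance between -0.015 and 0.015 m and z of core_red in the frame of balance between 0.1 and 0.125 m and contact force between core_red and the fingers above 0.5 N), for 0.05 s.
At the end, for the whole second after the job is handed in: The red core rests, still, in both V supports on the balance: centre within 20 mm lengthwise and 10 mm sideways of the cradle centre, axis within 6 mm of 110 mm above the bench and 10 degrees of the cradle direction; blue and yellow cores within 20 mm of their start (x of core_red in the frame of balance between -0.02 and 0.02 m and y of core_red in the frame of balance between -0.01 and 0.01 m and z of core_red in the frame of balance between 0.104 and 0.116 m and angle between the x axis of core_red and the x axis of balance, either way round below 0.175 rad and linear speed of core_red below 0.02 m/s and contact force between core_red and balance above 0.5 N and distance of each of core_blue, core_yellow from where it was at the start of the episode below 0.02 m); the robot touches nothing.
It fails at once if the blue-capped core is pushed more than 20 mm from its place (distance of core_blue from where it was at the start of the episode above 0.02 m).
It fails at once if the yellow-capped core is pushed more than 20 mm from its place (distance of core_yellow from where it was at the start of the episode above 0.02 m).
It also fails if it takes over 38 s, if anything falls off the work surface, if the arm or the gripper's body presses on something with over 40 N, if the wrist force passes 120 N, or if a joint passes its speed limit or range.

## Working session

There is one attempt and no reset: what is moved stays moved. The work goes in short steps, Python scripts to look and compute and a shell command to move; the robot and the scene stay as the last step left them, time stands still between calls to the robot, and variables do not carry over. Pictures are saved under pics/ and viewed, at most 10 in all, crops included, and the job is handed in when it is done.

```bash
mkdir -p pics; ls
python3 - <<'E'
from cell import ctrl
import cv2,numpy as np
np.set_printoptions(precision=4,suppress=True)
for n in ("scene","top","wrist"):
    c=ctrl.get_calibration(n); print(n,c)
    im=ctrl.capture(n); cv2.imwrite(f"pics/{n}0.png",im[:,:,::-1])
s=ctrl.get_state(); print(s, ctrl.nose_length)
a,b=[cv2.imread(f"pics/{n}0.png") for n in("top","scene")]
cv2.imwrite("pics/both0.png",cv2.resize(np.vstack([a,b]),(400,600)))
E
```

```text
pics
scene {'fov_y': 52.139408846326205, 'cx': 311.065059402313, 'cy': 237.4701613534196, 'position': array([ 1.3343, -0.2034,  0.5805]), 'rotation': array([[ 0.2237,  0.5366, -0.8137],
       [ 0.9746, -0.1119,  0.1941],
       [ 0.0131, -0.8364, -0.5479]])}
top {'fov_y': 50.57202209010656, 'cx': 317.1580034464075, 'cy': 231.27395372969534, 'position': array([ 0.3784, -0.0109,  0.891 ]), 'rotation': array([[-0.0052, -0.9878,  0.1559],
       [-1.    ,  0.0041, -0.0075],
       [ 0.0068, -0.1559, -0.9878]])}
wrist {'fov_y': 59.95653886099438, 'cx': 323.84545934177595, 'cy': 234.15149978549786, 'position': array([0.0847, 0.6229, 0.3746]), 'rotation': array([[ 0.253 ,  0.924 ,  0.2866],
       [ 0.9675, -0.2411, -0.0768],
       [-0.0019,  0.2967, -0.955 ]])}
{'time_s': 0.15, 'joint_positions': array([-1.2095,  0.5081, -0.2375,  1.5009,  0.1258,  1.1489, -0.1548]), 'qvel': array([-0.0001, -0.001 , -0.0006, -0.0016,  0.0007,  0.0012,  0.0029]), 'joint_efforts': array([ -0.0013, -62.1014,  -2.1892, -24.9841,   0.0127,   0.0091,
         0.    ]), 'tool_pos': array([0.1582, 0.6045, 0.404 ]), 'tcp_rot': array([[-0.9675,  0.253 , -0.0003],
       [ 0.253 ,  0.9675, -0.0014],
       [-0.0001, -0.0014, -1.    ]]), 'contact_force': array([0.3814, 0.6879, 0.1934]), 'ft_torque': array([0.037 , 0.    , 0.0575]), 'finger_force': 0.0, 'gripper_width': 1.0007607611140237} 0.1734
```

View pics/top0.png

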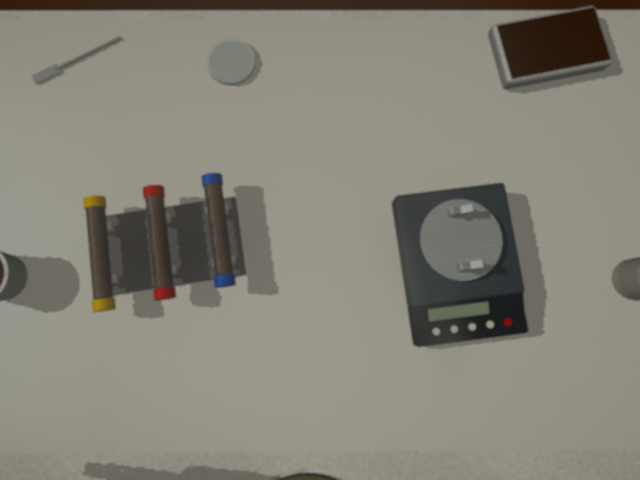

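View pics/scene0.png

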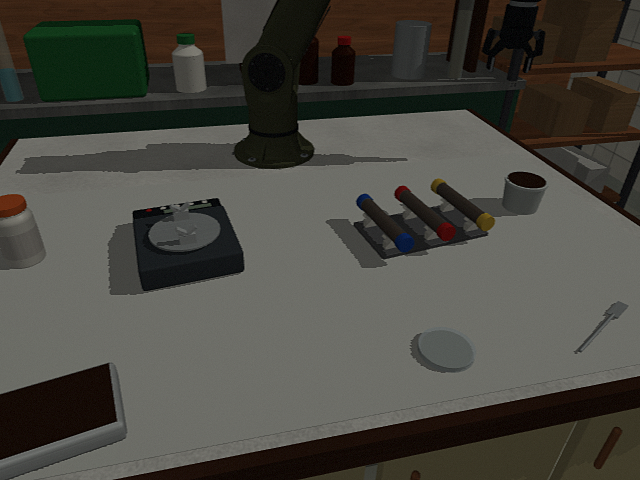

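The top view shows the red core's caps at about (154,190) and (163,293), with yellow to the left of it and blue to the right. The balance pan is at about (461,240), with its V supports at about (465,210) and (476,266) and the display toward the robot. The scene view agrees with this.

```bash
cat > h.py <<'E'
import numpy as np,cv2
np.set_printoptions(precision=4,suppress=True)
def ray(c,uv):
    f=240/np.tan(np.radians(c["fov_y"])/2)
    return c["rotation"]@np.array([(uv[0]-c["cx"])/f,(uv[1]-c["cy"])/f,1.0])
def toz(c,uv,z):
    d=ray(c,uv); p=c["position"]; return p+d*(z-p[2])/d[2]
H={"red":((0,8),(172,180)),"yellow":((20,33),),"blue":((105,130),)}
def blobs(im,col,sat=130,val=50,amin=60):
    hsv=cv2.cvtColor(im,cv2.COLOR_RGB2HSV); m=np.zeros(im.shape[:2],np.uint8)
    for a,b in H[col]: m|=cv2.inRange(hsv,(a,sat,val),(b,255,255))
    m=cv2.morphologyEx(m,cv2.MORPH_OPEN,np.ones((3,3),np.uint8))
    n,_,st,ce=cv2.connectedComponentsWithStats(m)
    return [(int(st[i,4]),st[i,:4],ce[i]) for i in range(1,n) if st[i,4]>=amin]
E
python3 - <<'E'
from cell import ctrl
from h import *
c=ctrl.get_calibration("top"); im=cv2.imread("pics/top0.png")[:,:,::-1].copy()
for k in H:
    P=[toz(c,b[2],0.055) for b in blobs(im,k,val=60)]
    print(k,[(b[0],b[2]) for b in blobs(im,k,val=60)],[p[:2] for p in P])
    if len(P)==2:
        d=P[0]-P[1]; print(" mid",(P[0]+P[1])/2,"len",np.linalg.norm(d),"ang",np.degrees(np.arctan2(d[1],d[0])))
g=cv2.cvtColor(im,cv2.COLOR_RGB2GRAY)
hsv=cv2.cvtColor(im,cv2.COLOR_RGB2HSV)
m=((g>75)*255).astype(np.uint8); m[:195]=0;m[285:]=0;m[:,:415]=0;m[:,508:]=0
cs,_=cv2.findContours(m,cv2.RETR_EXTERNAL,cv2.CHAIN_APPROX_NONE)
k=max(cs,key=cv2.contourArea); e=cv2.fitEllipse(cv2.convexHull(k)); print("pan",e,toz(c,e[0],.067))
dk=((g<62)*255).astype(np.uint8); dk[:175]=0;dk[350:]=0;dk[:,:385]=0;dk[:,535:]=0
cs,_=cv2.findContours(dk,cv2.RETR_EXTERNAL,cv2.CHAIN_APPROX_NONE)
k=max(cs,key=cv2.contourArea); r=cv2.minAreaRect(k); bx=cv2.boxPoints(r); print("case",r)
Q=np.array([toz(c,p,.055) for p in bx]);print(Q[:,:2],Q.mean(0),np.linalg.norm(np.diff(Q,axis=0),axis=1))
print(g[200:210:2,440:490:4]); 
cv2.imwrite("pics/bal0.png",cv2.resize(im[180:350,385:535,::-1],None,fx=3.5,fy=3.5,interpolation=cv2.INTER_CUBIC))
E
```

```text
red [(177, array([152.6158, 190.5367])), (224, array([163.2009, 292.5848])), (63, array([507.5238, 321.7143]))] [array([0.5809, 0.2594]), array([0.4101, 0.2344]), array([ 0.3603, -0.3258])]
yellow [(203, array([ 93.3941, 201.1724])), (237, array([102.7131, 303.8228]))] [array([0.5629, 0.3576]), array([0.3924, 0.3317])]
 mid [0.4777 0.3447 0.055 ] len 0.1724745703536999 ang 8.62674904367358
blue [(124, array([209.7581, 178.3226])), (179, array([223.3017, 279.8324]))] [array([0.6017, 0.1639]), array([0.4304, 0.137 ])]
 mid [0.516  0.1504 0.055 ] len 0.17345902511404768 ang 8.924678220422372
pan ((460.50897216796875, 239.4368896484375), (80.80036163330078, 84.51546478271484), 126.22376251220703) [ 0.4939 -0.2524  0.067 ]
case ((461.59234619140625, 264.23846435546875), (150.95025634765625, 115.97247314453125), 82.87498474121094)
[[ 0.569  -0.1483]
 [ 0.5933 -0.3444]
 [ 0.3438 -0.3588]
 [ 0.3221 -0.1713]] [ 0.4571 -0.2557  0.055 ] [0.1976 0.2499 0.1887]
[[ 62  66  85 105 108 109 104  88  71  55  55  54  54]
 [ 66 100 113 113 111 112 112 112 110  78  54  56  53]
 [ 99 114 113 113 113 113 124 135 123 110  81  54  53]
 [115 115 115 115 108 126 150 154 131 112 109  66  51]
 [115 116 113 120 103 128 155 156 137 110 112 100  51]]
```

View pics/bal0.png

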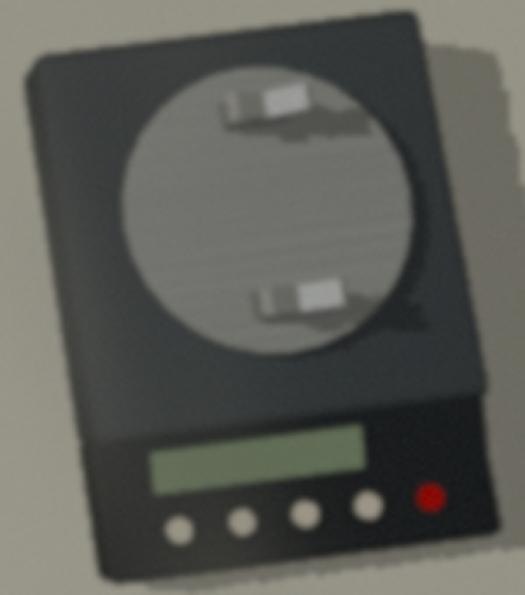

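The core lengths come out as expected: cap spacing 172 mm, slots 100 mm apart. The red core's middle is near (0.4955, 0.247) at 8.3°. In the crop, the cradle valleys are at about (263,105) and (298,298). I'll move above the rack for a close look.

```bash
python3 -m inch '[[[-5.5,-3.5,0],[0,0,-8],1],[[-11,-7,0],[0,0,-16],1],[[-16.5,-10.5,0],[0,0,-23],1],[[-22,-14,0],[0,0,-23],1],[[-27.5,-17.3,0],[0,0,-23],1],[[-33,-20.7,0],[0,0,-23],1],[[-38,-24,0],[0,0,-23],1],[[-41.7,-26.1,0],[0,0,-23],1],[[-41.7,-26.1,0],[0,0,-23],1],[[-41.7,-26.1,0],[0,0,-23],1]]'
python3 - <<'E'
from cell import ctrl
from h import *
s=ctrl.get_state();print(s["time_s"],s["tool_pos"],s["tcp_rot"],s["joint_positions"])
c=ctrl.get_calibration("wrist"); im=ctrl.capture("wrist"); cv2.imwrite("pics/w1.png",im[:,:,::-1])
for k in H:
    B=[b for b in blobs(im,k,val=60)]; P=[toz(c,b[2],.055) for b in B]
    print(k,[(b[0],b[1],b[2]) for b in B],[p[:2] for p in P])
    if len(P)==2:
        d=P[0]-P[1]; print(" mid",(P[0]+P[1])/2,"len",np.linalg.norm(d),"ang",np.degrees(np.arctan2(d[1],d[0])))
c=ctrl.get_calibration("top")
for z in(.0905,.102):
  u=toz(c,(460.4,210),z);l=toz(c,(470.1,265),z);d=u-l
  print("valley",z,u,l,(u+l)/2,np.linalg.norm(d),np.degrees(np.arctan2(d[1],d[0])))
E
```

```text
time_s: 1.4
tool_pos: [0.4952, 0.2469, 0.4044]
tcp_rot: [[-0.989, -0.145, -0.001], [-0.145, 0.989, 0.0], [0.001, 0.0, -1.0]]
contact_force: [-0.2, 0.5, 0.3]
gripper_width: 1.0
finger_force: 0.0
1.4 [0.4952 0.2469 0.4044] [[-0.9894 -0.1449 -0.0011]
 [-0.1449  0.9894  0.0003]
 [ 0.001   0.0005 -1.    ]] [-0.3326  0.398  -0.2543  1.6917  0.1106  1.0668  1.0948]
red [(1226, array([298,  76,  47,  27], dtype=int32), array([320.9902,  89.4299])), (781, array([302, 294,  40,  28], dtype=int32), array([321.7145, 308.8835]))] [array([0.4094, 0.2316]), array([0.5843, 0.2575])]
 mid [0.4968 0.2446 0.055 ] len 0.17688777962293856 ang -171.57958919100864
yellow [(1279, array([433,  71,  51,  27], dtype=int32), array([457.9578,  84.2518])), (744, array([419, 290,  42,  28], dtype=int32), array([437.2204, 304.0202]))] [array([0.3915, 0.3293]), array([0.5656, 0.354 ])]
 mid [0.4785 0.3416 0.055 ] len 0.17585856812312425 ang -171.9452047215376
blue [(1246, array([161,  86,  50,  26], dtype=int32), array([185.3395,  98.447 ])), (508, array([200, 299,  27,  29], dtype=int32), array([213.3563, 314.3465]))] [array([0.4299, 0.1343]), array([0.6029, 0.1664])]
 mid [0.5164 0.1504 0.055 ] len 0.17596444474002582 ang -169.48248536398947
valley 0.0905 [ 0.5384 -0.2477  0.0905] [ 0.4497 -0.2587  0.0905] [ 0.494  -0.2532  0.0905] 0.08939245984063589 7.072980942687776
valley 0.102 [ 0.5361 -0.2443  0.102 ] [ 0.4487 -0.2551  0.102 ] [ 0.4924 -0.2497  0.102 ] 0.08810827382449808 7.072980942687744
```

View pics/w1.png

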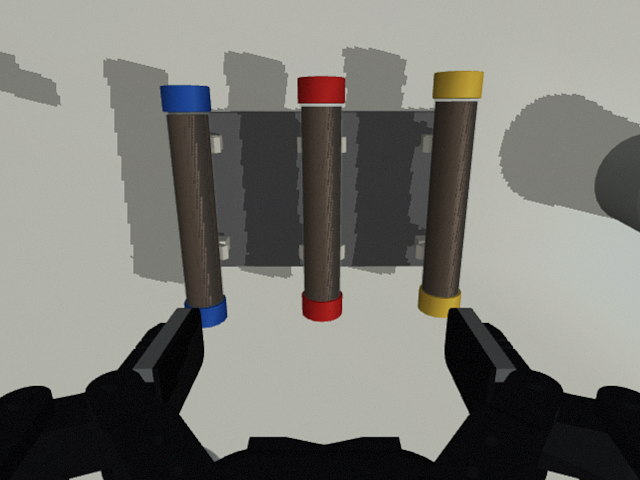

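The wrist view has the red core centred between the fingers, with caps at (321,89) and (322,309), and it agrees with the top view to about 2 mm. Next I'll look closely at the cradle before picking.

```bash
python3 -m inch '[[[0.9,-6,0],[0,0,0],1],[[1.8,-12,0],[0,0,0],1],[[2.7,-18,0],[0,0,0],1],[[3.6,-24,0],[0,0,0],1],[[4.5,-30,0],[0,0,0],1],[[5.4,-36,0],[0,0,0],1],[[6.3,-42,0],[0,0,0],1],[[7.2,-48,0],[0,0,0],1],[[7.4,-49.2,0],[0,0,0],1],[[7.4,-49.2,0],[0,0,0],1]]'
python3 - <<'E'
from cell import ctrl
from h import *
s=ctrl.get_state();print(s["time_s"],s["tool_pos"],s["joint_positions"])
c=ctrl.get_calibration("wrist"); im=ctrl.capture("wrist"); cv2.imwrite("pics/w2.png",im[:,:,::-1])
import pickle; pickle.dump(c,open("w2.pkl","wb"))
E
```

```text
time_s: 2.7
tool_pos: [0.494, -0.2499, 0.4045]
tcp_rot: [[-0.989, -0.146, -0.0], [-0.146, 0.989, 0.001], [0.0, 0.001, -1.0]]
contact_force: [-0.0, 1.5, -0.2]
gripper_width: 0.997
finger_force: 0.0
2.7 [ 0.494  -0.2499  0.4045] [ 0.4967  0.3923 -0.1054  1.6923  0.0452  1.06    2.0942]
```

View pics/w2.png

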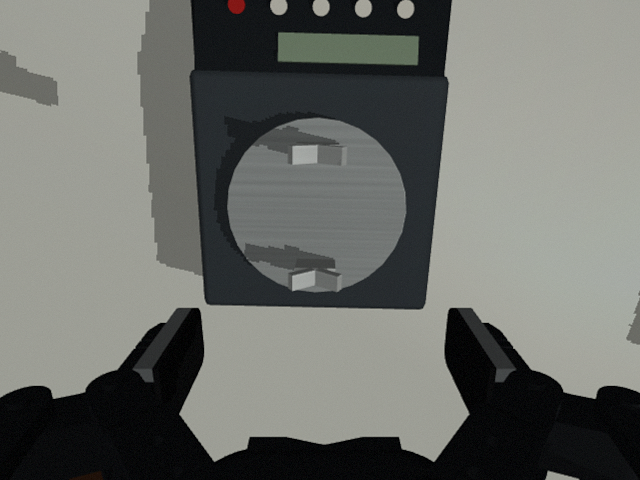

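Both V supports are visible, at rows of about 155 and 280 with their valleys near column 317. I'll zoom in to read the corners.

Run:
```python
import cv2
im=cv2.imread("pics/w2.png")
cv2.imwrite("pics/w2c.png",cv2.resize(cv2.vconcat([im[135:175,270:370],im[250:300,270:370]]),None,fx=6,fy=6,interpolation=cv2.INTER_CUBIC))
```

```text
(no output)
```

View pics/w2c.png

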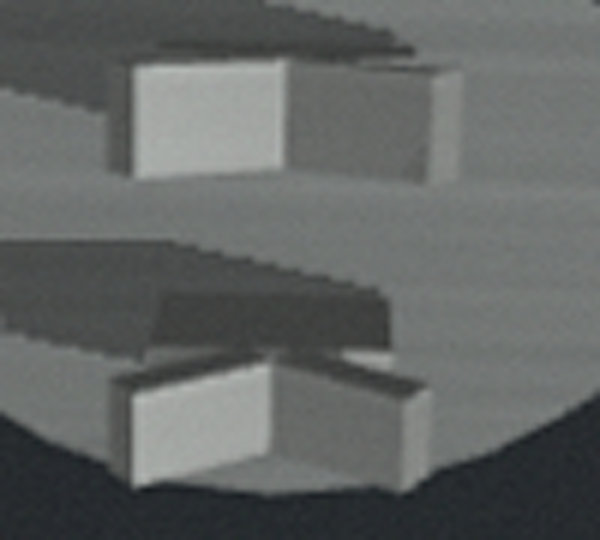

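Run:
```python
import pickle; from h import *
c=pickle.load(open("w2.pkl","rb"))
for n,z,a,b in (("valley",.0905,[(317.6,154.3)],[(315.1,277.9)]),("lips",.102,[(292.3,155.4),(341.8,155.9)],[(292.2,283.3),(336.8,284.2)])):
    A=np.array([toz(c,p,z) for p in a]);B=np.array([toz(c,p,z) for p in b]); a=A.mean(0);b=B.mean(0);d=b-a
    print(n,A[:,:2],B[:,:2],"mid",(a+b)/2,"sep",np.linalg.norm(d),"ang",np.degrees(np.arctan2(d[1],d[0])))
    if len(A)>1: print(np.linalg.norm(A[0]-A[1]),np.linalg.norm(B[0]-B[1]))
```

```text
valley [[ 0.451 -0.261]] [[ 0.5408 -0.2501]] mid [ 0.4959 -0.2555  0.0905] sep 0.09048785592482043 ang 6.957197426445686
lips [[ 0.4528 -0.2772]
 [ 0.4484 -0.2453]] [[ 0.5424 -0.2661]
 [ 0.5385 -0.2345]] mid [ 0.4955 -0.2558  0.102 ] sep 0.09048787850008823 ang 6.956124864991356
0.03214835326395453 0.031843617933316776
```

The support spacing (90.5 mm) and lip width (32 mm) match the V geometry, so the cradle centre is (0.4955, -0.255) at 7.0°. Now back over the red core, starting down at the end.

```bash
python3 -m inch '[[[-0.9,6,0],[0,0,0],1],[[-1.8,12,0],[0,0,0],1],[[-2.7,18,0],[0,0,0],1],[[-3.6,24,0],[0,0,0],1],[[-4.5,30,0],[0,0,0],1],[[-5.4,36,0],[0,0,0],1],[[-6.3,42,0],[0,0,0],1],[[-7.2,48,0],[0,0,0],1],[[-7.5,49.1,3],[0,0,0],1],[[-7.5,49.1,9],[0,0,0],1]]'
python3 - <<'E'
from cell import ctrl
from h import *
ctrl.capture("wrist")
s=ctrl.get_state();print(s["time_s"],s["tool_pos"],s["tcp_rot"])
R=s["tcp_rot"]; d=np.array([.496,.2465,.205])-s["tool_pos"]
print("go cm",R.T@d*100,"ang",np.degrees(np.arctan2(-R[1,0],-R[0,0])))
E
```

```text
time_s: 4.0
tool_pos: [0.4951, 0.2509, 0.316]
tcp_rot: [[-0.988, -0.153, 0.005], [-0.153, 0.988, 0.005], [-0.005, 0.004, -1.0]]
contact_force: [1.2, -0.3, -0.4]
gripper_width: 1.001
finger_force: 0.0
4.05 [0.4927 0.2481 0.3073] [[-0.9884 -0.1515 -0.0079]
 [-0.1514  0.9885 -0.0024]
 [ 0.0082 -0.0011 -1.    ]]
go cm [-0.3856 -0.2002 10.2281] ang 8.711164208391914
```

```bash
python3 -m inch '[[[0,0,3],[0,0,0],1],[[0,0,6],[0,0,0],1],[[0,0,7],[0,0,0],1],[[0,0,7],[0,0,0],1]]'
python3 - <<'E'
from cell import ctrl
from h import *
c=ctrl.get_calibration("wrist"); im=ctrl.capture("wrist"); cv2.imwrite("pics/w3.png",im[:,:,::-1])
s=ctrl.get_state();R=s["tcp_rot"];print(s["time_s"],s["tool_pos"])
print("go cm",R.T@(np.array([.496,.2465,.205])-s["tool_pos"])*100,"ang",np.degrees(np.arctan2(-R[1,0],-R[0,0])))
for b in blobs(im,"red",val=60): print(b, R.T@(toz(c,b[2],.055)-s["tool_pos"])*100)
E
```

```text
time_s: 4.55
tool_pos: [0.4961, 0.2467, 0.2452]
tcp_rot: [[-0.989, -0.147, -0.001], [-0.147, 0.989, 0.0], [0.001, 0.0, -1.0]]
contact_force: [0.7, 0.6, 0.6]
gripper_width: 1.0
finger_force: 0.0
4.6 [0.4965 0.2466 0.2458]
go cm [ 0.0548 -0.0029  4.0785] ang 8.404378435894117
(5321, array([272,  40,  96,  58], dtype=int32), array([319.8716,  69.0716])) [ 8.9017 -0.2099 19.0718]
```

View pics/w3.png

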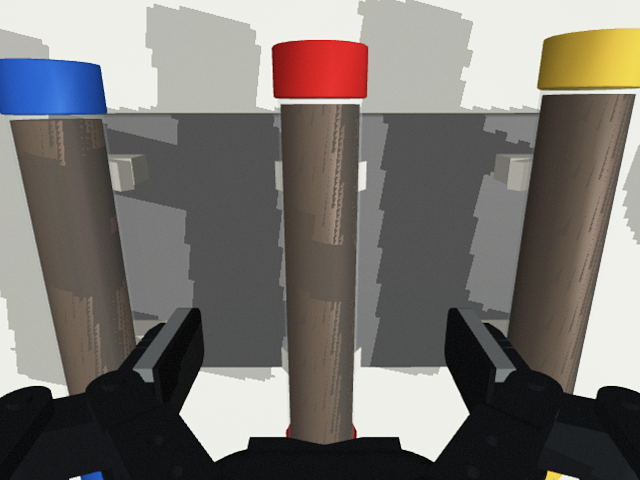

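The fingers straddle the red core, whose axis is at about column 320, and they are clear of blue and yellow. Descend, close, then check.

```bash
python3 -m inch '[[[0,-0.1,2],[0,0,0],1],[[0,-0.1,3.5],[0,0,0],1],[[0,-0.1,4],[0,0,0],1],[[0,-0.1,4],[0,0,0],0],[[0,-0.1,4],[0,0,0],-0.3],[[0,-0.1,4],[0,0,0],-0.6],[[0,-0.1,4],[0,0,0],-1],[[0,-0.1,4],[0,0,0],-1],[[0,-0.1,4],[0,0,0],-1],[[0,-0.1,4],[0,0,0],-1]]' 50
```

```text
time_s: 5.85
tool_pos: [0.4969, 0.2452, 0.2054]
tcp_rot: [[-0.989, -0.145, 0.001], [-0.145, 0.989, 0.001], [-0.001, 0.001, -1.0]]
contact_force: [-1.4, 0.2, 6.4]
gripper_width: 0.357
finger_force: 49.2
```

The core is gripped: opening about 30 mm, 49 N. Lift.

```bash
python3 -m inch '[[[0,0,-1],[0,0,0],-1],[[0,0,-3],[0,0,0],-1],[[0,0,-6],[0,0,0],-1],[[0,0,-10],[0,0,0],-1],[[0,0,-14],[0,0,0],-1],[[0,0,-15],[0,0,0],-1],[[0,0,-15],[0,0,0],-1],[[0,0,-15],[0,0,0],-1]]'
python3 - <<'E'
from cell import ctrl
from h import *
c=ctrl.get_calibration("wrist"); s=ctrl.get_state(); im=ctrl.capture("wrist"); cv2.imwrite("pics/w4.png",im[:,:,::-1])
t=ctrl.get_calibration("top"); it=ctrl.capture("top"); cv2.imwrite("pics/t4.png",it[:,:,::-1])
R=s["tcp_rot"];p=s["tool_pos"];print(s["time_s"],p,"ang",np.degrees(np.arctan2(-R[1,0],-R[0,0])))
for b in blobs(im,"red",val=60): print(b, R.T@(toz(c,b[2],p[2]-.15)-p)*100)
for b in blobs(it,"red",val=60): print("top",b, R.T@(toz(t,b[2],p[2]-.15)-p)*100)
for k in("yellow","blue"):
    P=[toz(t,b[2],.055) for b in blobs(it,k,val=60)]; print(k,np.mean(P,0),len(P))
g=R.T@(np.array([.4955,-.2545,.355])-p)*100; print("to cradle cm",g)
E
```

```text
time_s: 6.85
tool_pos: [0.4964, 0.2444, 0.353]
tcp_rot: [[-0.989, -0.145, -0.003], [-0.145, 0.989, -0.001], [0.003, -0.001, -1.0]]
contact_force: [0.1, 0.0, -1.4]
gripper_width: 0.358
finger_force: 49.7
6.85 [0.4964 0.2444 0.353 ] ang 8.340303231815314
(9985, array([259,  10, 129,  83], dtype=int32), array([323.41  ,  52.0341])) [ 8.9556 -0.0832 15.0253]
top (277, array([109, 160,  24,  14], dtype=int32), array([120.4729, 165.935 ])) [-8.546   0.1289 14.9759]
top (358, array([120, 282,  26,  16], dtype=int32), array([132.4916, 289.0587])) [ 8.7442  0.0866 15.0245]
yellow [0.3923 0.3317 0.055 ] 1
blue [0.5161 0.1505 0.055 ] 2
to cradle cm [  7.3279 -49.3503  -0.121 ]
```

View pics/w4.png

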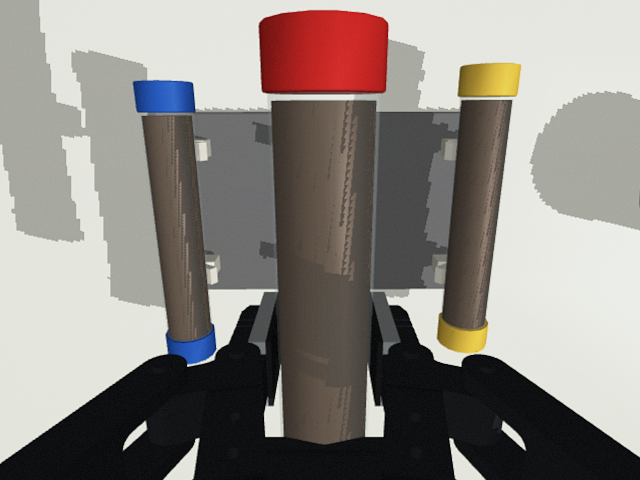

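The red core is held level and centred in the grip to within about 1–2 mm, and the other two cores haven't moved. Carry it to the cradle with a +1.3° turn.

```bash
python3 -m inch '[[[0.6,-4,0],[0,0,1.3],-1],[[1.4,-9.5,0],[0,0,1.3],-1],[[2.3,-15.5,0],[0,0,1.3],-1],[[3.2,-21.5,0],[0,0,1.3],-1],[[4.1,-27.5,0],[0,0,1.3],-1],[[5,-33.5,0],[0,0,1.3],-1],[[5.9,-39.5,0],[0,0,1.3],-1],[[6.7,-45,0],[0,0,1.3],-1],[[7.1,-48.5,0],[0,0,1.3],-1],[[7.3,-49.3,0],[0,0,1.3],-1]]'
python3 -m inch '[[[0,0,0],[0,0,0],-1],[[0,0,0],[0,0,0],-1]]'
python3 - <<'E'
from cell import ctrl
from h import *
c=ctrl.get_calibration("wrist"); s=ctrl.get_state(); im=ctrl.capture("wrist"); cv2.imwrite("pics/w5.png",im[:,:,::-1])
R=s["tcp_rot"];p=s["tool_pos"];print(s["time_s"],p,"ang",np.degrees(np.arctan2(-R[1,0],-R[0,0])))
print("to cradle cm",R.T@(np.array([.496,-.2545,.265])-p)*100)
E
```

```text
time_s: 8.2
tool_pos: [0.4954, -0.2565, 0.3534]
tcp_rot: [[-0.993, -0.118, -0.002], [-0.118, 0.993, -0.0], [0.002, -0.0, -1.0]]
contact_force: [0.3, 0.9, -0.9]
gripper_width: 0.358
finger_force: 49.9
time_s: 8.45
tool_pos: [0.4964, -0.2519, 0.3544]
tcp_rot: [[-0.992, -0.125, -0.0], [-0.125, 0.992, 0.001], [0.0, 0.001, -1.0]]
contact_force: [0.5, 0.0, -1.0]
gripper_width: 0.358
finger_force: 49.9
8.45 [ 0.4964 -0.2519  0.3544] ang 7.17003241790914
to cradle cm [ 0.0722 -0.2609  8.9378]
```

View pics/w5.png

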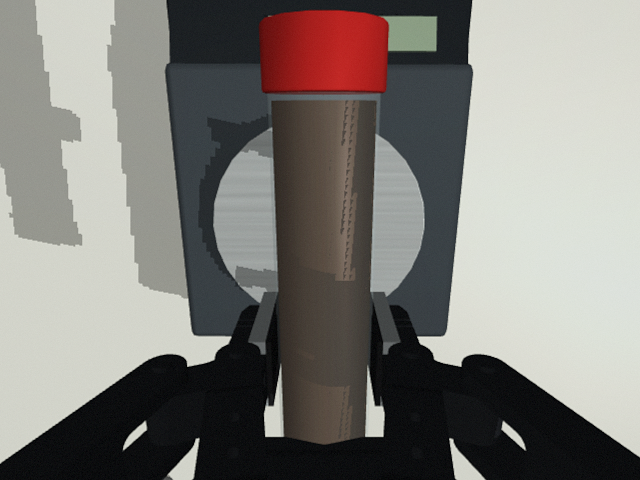

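The core hangs over the cradle, and the pan, centred at column 319, confirms that about 2.5 mm more is needed in -y. Lower to just above contact.

```bash
python3 -m inch '[[[0,-0.2,2],[0,0,0.2],-1],[[0.05,-0.25,4.5],[0,0,0.2],-1],[[0.05,-0.25,6.5],[0,0,0.2],-1],[[0.05,-0.25,7.5],[0,0,0.2],-1],[[0.05,-0.25,8],[0,0,0.2],-1],[[0.05,-0.25,8.2],[0,0,0.2],-1],[[0.05,-0.25,8.2],[0,0,0.2],-1]]'
```

```text
time_s: 9.38
tool_pos: [0.4961, -0.2561, 0.2732]
tcp_rot: [[-0.993, -0.119, 0.001], [-0.119, 0.993, -0.0], [-0.001, -0.0, -1.0]]
contact_force: [-0.6, 0.5, -1.7]
gripper_width: 0.36
finger_force: 49.9
```

```bash
python3 -m inch '[[[0,0,0.2],[0,0,0],-1],[[0,0,0.4],[0,0,0],-1],[[0,0,0.6],[0,0,0],-1],[[0,0,0.7],[0,0,0],-1],[[0,0,0.7],[0,0,0],-1]]'
python3 - <<'E'
from cell import ctrl
from h import *
s=ctrl.get_state(); t=ctrl.get_calibration("top"); it=ctrl.capture("top")
print(s["tool_pos"],s["contact_force"],s["ft_torque"])
for b in blobs(it,"red",val=60): print("top",b[0],b[2],toz(t,b[2],.115))
E
```

```text
time_s: 10.0
tool_pos: [0.4959, -0.2561, 0.2661]
tcp_rot: [[-0.993, -0.119, 0.0], [-0.119, 0.993, -0.0], [-0.0, -0.0, -1.0]]
contact_force: [-1.4, 0.1, 2.4]
gripper_width: 0.359
finger_force: 50.6
[ 0.4959 -0.2561  0.2661] [-1.3507  0.1419  2.4045] [ 0.1112  0.3684 -0.0049]
top 227 [460.3568 181.2819] [ 0.5796 -0.2426  0.115 ]
top 300 [479.5467 291.2967] [ 0.4074 -0.2634  0.115 ]
top 66 [507.7273 321.7273] [ 0.3616 -0.3035  0.115 ]
```

The force went from -1.7 to +2.4 N, so the supports are now carrying the core. One more millimetre, then open gently.

```bash
python3 -m inch '[[[0,0,0.1],[0,0,0],-1],[[0,0,0.1],[0,0,0],-1]]' 20
python3 -m inch '[[[0,0,0],[0,0,0],-0.2],[[0,0,0],[0,0,0],-0.1],[[0,0,0],[0,0,0],0.1],[[0,0,0],[0,0,0],0.4],[[0,0,0],[0,0,0],0.7],[[0,0,0],[0,0,0],0.7],[[0,0,0],[0,0,0],0.7]]'
```

```text
time_s: 10.3
tool_pos: [0.4958, -0.256, 0.2659]
tcp_rot: [[-0.993, -0.119, 0.001], [-0.119, 0.993, -0.001], [-0.0, -0.001, -1.0]]
contact_force: [-5.3, 2.7, 12.5]
gripper_width: 0.356
finger_force: 51.6
time_s: 11.18
tool_pos: [0.4959, -0.2561, 0.2647]
tcp_rot: [[-0.993, -0.119, -0.0], [-0.119, 0.993, -0.0], [0.0, -0.0, -1.0]]
contact_force: [0.0, -0.8, 0.0]
gripper_width: 0.85
finger_force: 0.0
```

Released and no contact. Retreat straight up and check.

```bash
python3 -m inch '[[[0,0,-2],[0,0,0],0.7],[[0,0,-5],[0,0,0],0.7],[[0,0,-9],[0,0,0],0.7],[[0,0,-13],[0,0,0],0.7],[[0,0,-15],[0,0,0],0.7],[[0,0,-15],[0,0,0],0.7],[[0,0,-15],[0,0,0],0.7],[[0,0,-15],[0,0,0],0.7]]'
python3 - <<'E'
from cell import ctrl
from h import *
t=ctrl.get_calibration("top"); it=ctrl.capture("top"); c=ctrl.get_calibration("wrist"); iw=ctrl.capture("wrist")
for n,cc,im in(("top",t,it),("wrist",c,iw)):
    for b in blobs(im,"red",val=60): print(n,b[0],b[2],toz(cc,b[2],.115))
for k in("yellow","blue"):
    P=[toz(t,b[2],.055) for b in blobs(it,k,val=60)]; print(k,np.mean(P,0),len(P))
cv2.imwrite("pics/end.png",cv2.hconcat([cv2.resize(x[:,:,::-1],(400,300)) for x in(it,iw)]))
E
```

```text
time_s: 12.18
tool_pos: [0.4957, -0.256, 0.4134]
tcp_rot: [[-0.993, -0.119, -0.002], [-0.119, 0.993, 0.001], [0.002, 0.001, -1.0]]
contact_force: [0.8, 0.2, 1.0]
gripper_width: 0.85
finger_force: 0.0
top 219 [459.516 181.621] [ 0.579  -0.2413  0.115 ]
top 302 [479.     291.3113] [ 0.4073 -0.2626  0.115 ]
top 63 [507.5238 321.7143] [ 0.3616 -0.3032  0.115 ]
wrist 261 [241.9808   8.8812] [ 0.3727 -0.3192  0.115 ]
wrist 1831 [324.7378  84.1557] [ 0.4078 -0.2666  0.115 ]
wrist 1052 [324.4886 340.8051] [ 0.5844 -0.2454  0.115 ]
yellow [0.4777 0.3447 0.055 ] 2
blue [0.516  0.1505 0.055 ] 2
```

View pics/end.png

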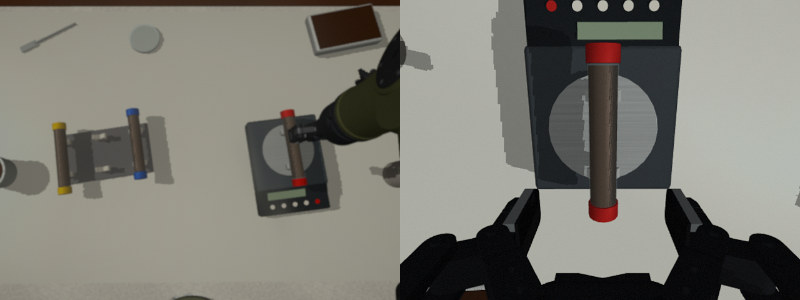

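The core lies lengthwise in the cradle, with its middle at about (0.494, -0.254) and an angle of 7°. Blue and yellow are where they started, and the gripper is clear.

```bash
python3 -c "
from cell import ctrl
print(ctrl.job_done())"
```

```text
the job is handed in; nothing more can be done
None
```

The red core is lying in both V supports of the balance cradle, centred to within about 2 mm by the last camera look, with the blue and yellow cores unmoved; I handed the job in at about 12 s, and no verdict was returned.

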